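# Lock the reagent safe and take the key out

### The arm

A 7-joint arm with a two-finger parallel gripper is mounted at the origin on a cart in front of the work surface, level with it; the furniture and walls round the work are solid. World frame = base frame: x ahead of the robot, y to its left, z up, the work surface at z = 0. Lengths are in mm, angles in rad, forces in N, time in s.
With the tool pointing down it reaches from about 425 to 1025 mm from the base axis. Payload 9.4 kg.
Tool frame: the origin (TCP) lies between the finger pads; the fingertips stand 22 mm ahead of it and the grasp point (between the pads) lies 3 mm ahead of it; z points along the fingers, y is the line along which they close (so a half turn about z gives the same grasp; the last joint's range is limited). The gripper opens to 93 mm and grips with 3 to 60 N. Pads are 15 mm wide; open, the fingers measure 128 mm over their backs; the gripper's body (75 mm by 188 mm) begins 65 mm behind the grasp point.
Start: joints at [1.216, 0.599, -0.003, 1.599, 0.002, 0.943, -0.08], TCP at [198.815, -697.206, 240.618] pointing down, gripper open.
Joint ranges: [-2.57, 2.57], [-0.35, 1.97], [-1.29, 1.29], [0.11, 2.56], [-1.05, 4.19], [0.11, 1.86], [-2.63, 2.63]. Speed limits (rad/s): [2.22, 2.22, 3.01, 3.01, 3.14, 3.14, 3.14].

### API

Orientations are given as a 3x3 rotation matrix whose columns are the frame's x, y, z axes.
In Python, from workcell import observe, capture, hand_in gives the robot as it stands.
- The arm moves only by the tool apply_moves, never from a script. Its argument "steps" is a list that holds one entry, the list of rows, each a list of 5 numbers: the finger opening in mm, from 0 to 93, then the shift along the tool's x, y, z in units of 30 mm (1.0 is 30 mm), then the turn about the tool's z in units of 5 degrees (1.0 is 5 degrees). In form: [[[hand, dx, dy, dz, turn], ...]]. A call has 1 to 12 rows; each row is the pose to reach, as a shift and turn from the pose commanded when the call began, along the tool's axes at that moment; what a row does not reach only later rows make up. A row lasts 1/10 s, in which the tool goes at most 50 mm and 8.59 degrees, less where a joint would pass 70% of its speed; a pose out of reach is approached as far as the arm can. A call with a gripper value outside its range is refused whole. The fingers move at their own pace and stop on an object; the grip force is fixed at half the most. Time passes only in rows, so rows that repeat a pose let the fingers close. It gives the time, the measured TCP pose, the force, the opening and the grip force at its end, in the units of the state.
- observe(): the state, without advancing time (a new reading comes with each control period).
- capture(name): name is "scene" or "top" or "wrist"; returns a dict with "color" (400x640x3 uint8, red, green, blue), "fx", "fy", "cx", "cy" (pixels), "T" (4x4, takes a point from camera to world coordinates). Camera axes: x right, y up, looking along -z (the intrinsics and any distortion apply to the point x, -y, -z); pixel columns grow to the right and rows downward; lengths in mm; the calibration is good to about 2 mm. A picture is of the moment at which its call begins. There is no depth.
- hand_in(): hands the job in; it is judged then, once.
The state is a dict: "clock": time; "joint_positions": joint angles; "joint_velocities": joint speeds; "effort": joint torques, N m; "eef_pos": TCP position; "orientation": TCP orientation; "wrist_force": force on the tool from outside, world axes, zero at the start; "wrist_torque": the same for the moment, N m; "grip_width": opening from 0.0 (shut) to 1.0 (fully open); "gripper_force": force on a finger pad.
Only numpy, scipy, OpenCV 4.12 (cv2) and the standard library are available. Lean on these libraries where they do the work, as an engineer would, in place of code of your own. Each camera call takes 0.05 s, during which the arm holds its last target. There are 200 camera calls.

### The job

Lock the reagent safe: take the red-headed key from its stand, feel for the keyway and push it fully home in the lock on the safe's lid, and turn it clockwise (seen from above) to the firm stop, so that the brass bolt is shot fully home into the keeper. Turn the key back to the position where it entered, the only one where it comes out, draw it straight up out of the lock and stand it back in its stand. Be gentle with the lock (feel for its stops, never force the key), and leave the other things on the bench where they are.

Things in the scene. Friction and masses are not known exactly. Their poses are not given: they have to be found in the camera images.
- key_bow (a point): Centre of the loose key's head, where to grip it: a red plastic disc standing on edge, 34 mm in diameter, 10 mm thick, flat faces toward the key's y and -y axes; z points up, away from the key's tip. The underside of the steel collar (21 mm diameter, 3 mm thick) is 27 mm below this point; the neck between is 14 x 9 mm. About 40 g.
- key: The same key, same axes; origin on its axis at the collar's underside. Below the collar is a blade 4 mm thick (along y) with its lower edges rounded by 1 mm, 24 mm deep: along x it spans -5 to +5 mm for the first 11 mm, then -5 to +18 mm down to its end (the bit, a flag to +x).
- stand_mouth (a point): Centre of the mouth of the key's stand, on top of a fixed grey block 57 x 50 mm, 36 mm high, z up. The key's axis stands here, collar resting on the block, key x about along this point's x. The pocket is roomy: -9 to +22 mm in x, 10 mm wide in y, open down to the bench.
- lock_mouth (a point): Centre of the fixed lock's face, on its turning axis, z up, 100 mm above the bench: a round steel case, 56 mm across, 30 mm high. Keyway (in brass plug and face plate, 8 mm thick): -5.8 to +20 mm along the key's x, 5.6 to 6 mm wide. The cylinder is set crooked in its case: the keyway points up to 17 degrees either way off this x axis, unmeasured; feel for it.
- safe: Fixed grey steel safe with blue lid, 180 x 220 mm, 70 mm high without the lock; origin at the centre of its underside, lock axis 20 mm toward +y; axes as lock_mouth. It and its lock bear 40 N of contact in all (about 0.25 N m at the stop). Once turned, the key is caught under the face plate; it comes out only at its entry angle (within about 3 degrees). Home: collar on the face, bit 3 mm under the plate.
- bolt (a joint): Travel (m) of the brass bolt, 12 x 8 mm, from the lock case into the dark keeper on the safe's -y side: 0 drawn back, 0.006 home. 4 N friction; stays where left, also when the key turns back. Turned clockwise the key moves freely, then pushes the bolt, and stops firmly when it is home: 25 to 85 degrees from entry, different each time, hidden inside.
- amber_bottle: Small brown glass bottle, 44 mm in diameter, 78 mm high, loose bystander; origin at the centre of its underside.
- cup: Small grey sample cup, 38 mm in diameter, 37 mm high, loose bystander; origin at the centre of its underside.
- tin: Open steel tin, 70 mm in diameter, 33 mm high, loose bystander; origin at the centre of its underside.
Mind the look-alikes: they are no part of the job. What is shaped like the key but blue is not meant. What is shaped like the part that bears stand_mouth but purple is not meant.

How it is judged (in metres and radians):
On the way, in this order (a step that is already met when the one before it is completed fails the run):
1. the key is fully home in the lock: its collar within 2 mm of the face and within 2.5 mm of its axis (z of key in the frame of lock_mouth below 0.002 m and horizontal distance between key and lock_mouth below 0.0025 m and value of joint bolt below 0.004 m), for 0.1 s.
2. the key, still in the lock, has shot the bolt home (at least 5.3 of 6 mm) (z of key in the frame of lock_mouth below 0.004 m and horizontal distance between key and lock_mouth below 0.004 m and value of joint bolt above 0.0053 m), for 0.1 s.
3. the key is drawn out above the lock, the bolt still home (z of key in the frame of lock_mouth above 0.027 m and value of joint bolt above 0.0052 m), for 0.05 s.
At the end, for the whole second after the job is handed in: The bolt is at least 5.2 of 6 mm out, and the key stands released and at rest in its stand: collar down on the block within 3 mm, axis within 8 mm of the mouth's centre, within 0.15 rad of upright (value of joint bolt above 0.0052 m and horizontal distance between key and stand_mouth below 0.008 m and z of key in the frame of stand_mouth between -0.003 and 0.003 m and angle between key's own z axis and vertical below 0.15 rad and linear speed of key below 0.02 m/s); the robot touches nothing.
It fails at once if the safe or its lock is loaded with more than 40 N (contact force between safe and anything else above 40 N).
It fails at once if a bystander (brown bottle, cup, tin) is moved more than 20 mm (distance of any of amber_bottle, cup, tin from where it was at the start of the episode above 0.02 m).
It also fails if it takes over 72 s, if anything falls off the work surface, if the arm or the gripper's body presses on something with over 40 N, if the wrist force passes 120 N, or if a joint passes its speed limit or range.

## Working session

There is one attempt and no reset: what is moved stays moved. The work goes in short steps, Python scripts to look and compute and a tool call to move; the robot and the scene stay as the last step left them, time stands still between calls to the robot, and variables do not carry over. Pictures are saved under pics/ and viewed, at most 10 in all, crops included, and the job is handed in when it is done.

Besides the shell and the picture viewer there is one more tool, called after "Request:" as name([rows], argument=value, ...), one row to a line, values as JSON. apply_moves: Moves the arm, as the interface text tells. Its arguments: {"type":"object","properties":{"steps":{"type":"array"}},"required":["steps"]}

```bash
mkdir -p pics; cat > h.py <<'E'
import numpy as np, cv2
from workcell import observe, capture, hand_in
def cap(n,save=None):
    c=capture(n)
    if save: cv2.imwrite('pics/'+save,c['color'][:,:,::-1])
    return c
def ray(c,u,v):
    d=np.array([(u-c['cx'])/c['fx'],-(v-c['cy'])/c['fy'],-1.]);T=np.array(c['T'])
    return T[:3,3],T[:3,:3]@d
def onz(c,u,v,z):
    o,d=ray(c,u,v); return o+d*(z-o[2])/d[2]
def proj(c,p):
    T=np.array(c['T']);q=T[:3,:3].T@(np.array(p)-T[:3,3])
    return c['cx']-c['fx']*q[0]/q[2], c['cy']+c['fy']*q[1]/q[2]
def two(c1,p1,c2,p2):
    o1,d1=ray(c1,*p1);o2,d2=ray(c2,*p2)
    A=np.stack([d1,-d2],1);s=np.linalg.lstsq(A,o2-o1,rcond=None)[0]
    a=o1+s[0]*d1;b=o2+s[1]*d2; return (a+b)/2,np.linalg.norm(a-b)
E
python3 - <<'E'
from h import *
for n in('scene','top'):
    c=cap(n,n+'0.png');print(n,{k:c[k] for k in c if k not in('color','T')},np.round(c['T'],3).tolist())
s=observe();print(s)
E
```

```text
scene {'fx': 398.27110479220187, 'fy': 398.27110479220187, 'cx': 324.5948805462122, 'cy': 194.03651682691762} [[-0.892, 0.296, -0.34, 205.574], [-0.451, -0.596, 0.664, 860.825], [-0.006, 0.747, 0.665, 681.682], [0.0, 0.0, 0.0, 1.0]]
top {'fx': 445.5443148713811, 'fy': 445.5443148713811, 'cx': 326.1854013811066, 'cy': 202.73088140054563} [[-0.003, 0.984, -0.179, 319.389], [-1.0, -0.003, -0.003, 279.713], [-0.003, 0.179, 0.984, 1184.896], [0.0, 0.0, 0.0, 1.0]]
{'clock': 0.1, 'joint_positions': array([ 1.21629586,  0.60003384, -0.00253662,  1.60005979,  0.00181014,
        0.942876  , -0.07979606]), 'joint_velocities': array([ 0.00032164, -0.0023418 ,  0.0002684 , -0.0002105 , -0.00085288,
        0.00189641,  0.000703  ]), 'effort': array([ 5.05707765e-03, -7.66559672e+01,  1.50189210e+00, -2.52938390e+01,
       -5.23501018e-02,  1.35962170e-02,  4.63190736e-05]), 'eef_pos': array([ 198.69634186, -696.81940525,  239.85100565]), 'orientation': array([[ 9.61643694e-01,  2.74301195e-01, -5.10340914e-04],
       [ 2.74301634e-01, -9.61642856e-01,  1.27686833e-03],
       [-1.40519185e-04, -1.36787972e-03, -9.99999055e-01]]), 'wrist_force': array([ 0.30154042, -0.05702723, -0.04046497]), 'wrist_torque': array([ 0.02509384, -0.06736069, -0.00253377]), 'gripper_force': 0.0, 'grip_width': 0.9979013153489267}
```

```bash
python3 -c "
import cv2,numpy as np
a=cv2.imread('pics/scene0.png');b=cv2.imread('pics/top0.png')
cv2.imwrite('pics/both.png',cv2.resize(np.vstack([a,b]),(480,600)))"
```

```text
(no output)
```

View pics/top0.png

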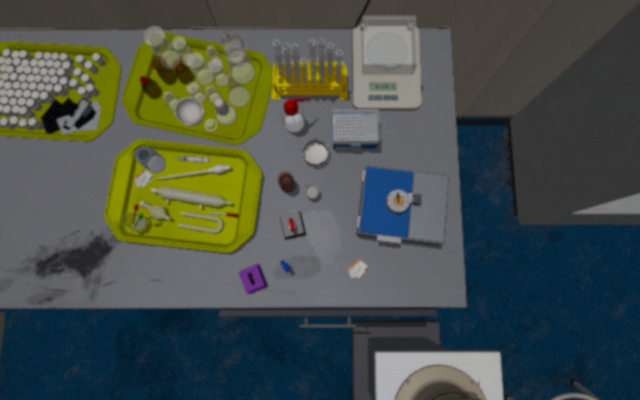

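View pics/scene0.png

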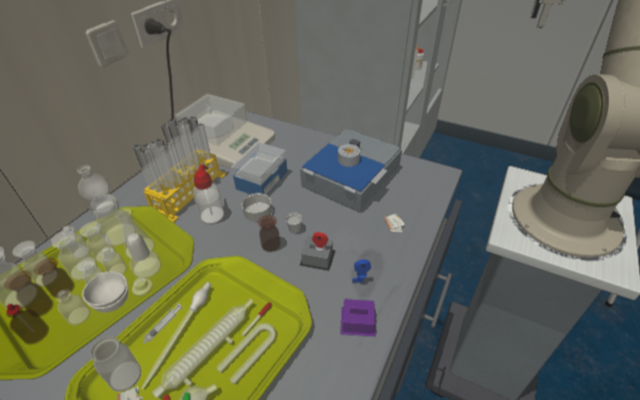

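The top view shows the red key in its stand at (292,225), the lock at (400,200) with its dark keeper to the right at about (415,199), the bottle at (287,182), the cup at (313,193) and the tin at (316,153). The blue key at (286,267) and the purple stand at (252,278) are the decoys. The scene view agrees: red key at (320,240), lock at (348,153).

```bash
python3 - <<'E'
from h import *
c=cap('top');s=cap('scene')
def red(c,box):
    h=cv2.cvtColor(c['color'],cv2.COLOR_RGB2HSV);m=(((h[:,:,0]<8)|(h[:,:,0]>172))&(h[:,:,1]>150)&(h[:,:,2]>80)).astype(np.uint8)
    k=np.zeros_like(m);x0,y0,x1,y1=box;k[y0:y1,x0:x1]=m[y0:y1,x0:x1]
    n,l,st,ce=cv2.connectedComponentsWithStats(k);i=1+np.argmax(st[1:,4]);print(st[i],ce[i]);return ce[i]
r1=red(c,(270,205,315,245));r2=red(s,(300,225,340,260))
print('bow',two(c,r1,s,r2), onz(c,*r1,63))
print('lock',onz(c,400,200,100),'bottle',onz(c,287,182,78),'cup',onz(c,313,193,37))
im=[cv2.resize(a['color'][y:y+50,x:x+66],(792,600),interpolation=cv2.INTER_CUBIC)[:,:,::-1] for a,x,y in((c,264,195),(c,368,175),(s,290,222),(s,316,130))]
im=np.vstack([np.hstack(im[:2]),np.hstack(im[2:])]);cv2.imwrite('pics/crops.png',cv2.resize(im,(792,600)))
E
```

```text
[289 219   5  12  38] [291.26315789 224.23684211]
[313 233  14  14 135] [319.64444444 239.01481481]
bow (array([468.12419936, 371.99899096,  62.38222341]), np.float64(0.5029397128618864)) [467.80174949 371.86613691  63.        ]
lock [522.56708154 100.20533148 100.        ] bottle [574.24988823 382.73962209  78.        ] cup [553.81727065 317.78493725  37.        ]
```

View pics/crops.png

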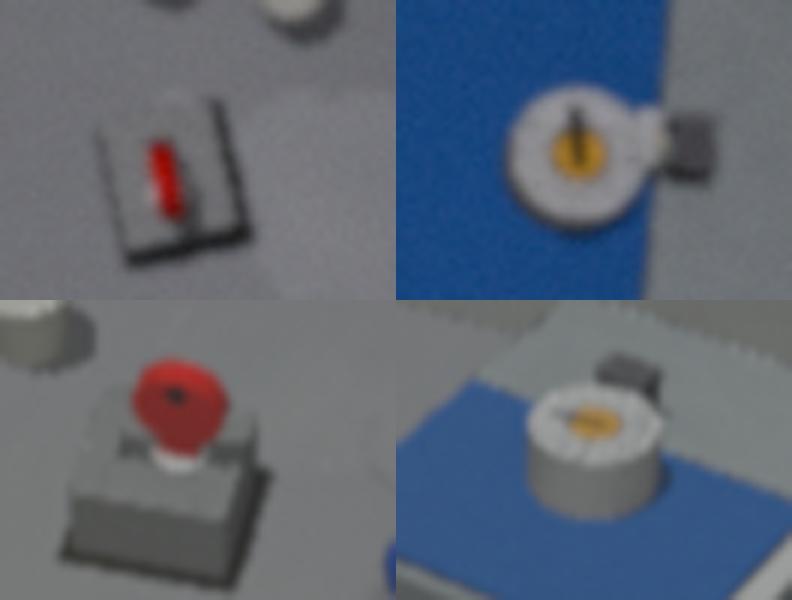

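The bow triangulates to (468, 372, 62.4) mm. The nominal height is 63, so this checks. The key's edge runs about 12° CCW of world x, and the keyway is visible, pointing roughly along +x. Next I plan an inward arc to a viewpoint above the key.

```bash
cat >> h.py <<'E'
def units(wps, T=None):
    """world waypoints (x,y,z,yaw of tool y in deg) -> rows in tool units from present pose"""
    s=observe();R=s['orientation'] if T is None else T[1];p=s['eef_pos'] if T is None else T[0]
    R=np.array(R);y0=np.degrees(np.arctan2(R[1,1],R[0,1]));out=[]
    for x,y,z,a in wps:
        d=R.T@(np.array([x,y,z])-p)/30; t=-((a-y0+180)%360-180)/5
        out.append(np.round([*d,t],2).tolist())
    print('yaw',round(y0,2),'pos',np.round(p,2)); [print(o) for o in out]
E
python3 - <<'E'
from h import *
w=cap('wrist');s=observe()
print(w['fx'],w['cx'],w['cy'],np.round(s['orientation'].T@(np.array(w['T'])[:3,3]-s['eef_pos']),1),np.round(s['orientation'].T@np.array(w['T'])[:3,:3],3).tolist())
r=480;f=lambda a,r=r:[r*np.cos(np.radians(a)),r*np.sin(np.radians(a))]
units([[*f(-74,600),245,-74],[*f(-74,490),250,-60],[*f(-50),250,-30],[*f(-30),250,0],[*f(-12),250,20]])
E
```

```text
275.3331999912023 318.07528950534885 202.9728884646414 [  71.1   -0.8 -143.8] [[-0.0, 0.966, 0.26], [1.0, -0.0, 0.001], [0.001, 0.26, -0.966]]
yaw -74.09 pos [ 198.75 -697.03  240.2 ]
[0.03, -4.16, -0.16, -0.02]
[0.02, -7.83, -0.32, -2.82]
[6.53, -9.55, -0.32, -8.82]
[11.13, -12.67, -0.32, -14.82]
[14.14, -16.67, -0.32, -18.82]
```

Request:
apply_moves([
  [[93,0,-1.6,-0.2,-0.8],[93,0,-3.2,-0.3,-2],[93,0,-4.8,-0.3,-3.2],[93,0,-6.4,-0.3,-4.5],[93,0.2,-7.8,-0.3,-5.8],[93,1.8,-8.2,-0.3,-7.2],[93,3.3,-8.6,-0.3,-8.6],[93,4.9,-9.0,-0.3,-10],[93,6.4,-9.5,-0.3,-11.4],[93,7.6,-10.3,-0.3,-12.8],[93,8.8,-11.1,-0.3,-14.2],[93,10,-11.9,-0.3,-15.6]],
])

```text
clock: 1.45
eef_pos: [390.4, -270.2, 249.8]
orientation: [[-0.073, 0.997, 0.0], [0.997, 0.073, -0.0], [-0.0, 0.0, -1.0]]
wrist_force: [0.1, 0.2, 0.4]
grip_width: 0.996
gripper_force: 0.0
```

```bash
python3 - <<'E'
from h import *
print(observe()['joint_positions'].round(2))
r=500;f=lambda a,r=r:[r*np.cos(np.radians(a)),r*np.sin(np.radians(a))]
units([[*f(-30),250,10],[*f(-12),250,20],[*f(0),250,40],[*f(15),250,60],[*f(25),245,80],[470-55,372-12,235,102]])
E
```

```text
[ 0.85  0.32 -0.46  2.13  0.21  0.74  0.32]
yaw 4.2 pos [ 390.39 -270.23  249.81]
[0.57, 1.47, -0.01, -1.16]
[5.29, 3.69, -0.01, -3.16]
[8.72, 4.3, -0.01, -7.16]
[13.06, 4.05, -0.01, -11.16]
[15.86, 3.26, 0.15, -15.16]
[20.89, 2.36, 0.49, -19.56]
```

Request:
apply_moves([
  [[93,1.4,1.6,0,-1.5],[93,2.8,2.4,0,-3],[93,4.3,3.1,0,-4.5],[93,5.8,3.8,0,-6],[93,7.3,4.3,0,-7.5],[93,8.8,4.5,0,-9],[93,10.4,4.6,0,-10.5],[93,12,4.5,0.2,-12],[93,13.6,4.4,0.4,-13.5],[93,15.2,4.3,0.7,-15],[93,16.8,4.2,1.0,-16.5],[93,18.4,4.1,1.3,-18]],
])

```text
clock: 2.65
eef_pos: [474.1, 289.2, 210.3]
orientation: [[-0.997, -0.073, 0.0], [-0.073, 0.997, -0.0], [-0.0, -0.0, -1.0]]
wrist_force: [0.6, 0.4, -0.7]
grip_width: 0.998
gripper_force: 0.0
```

```bash
python3 - <<'E'
from h import *
print(observe()['joint_positions'].round(2))
units([[468,372,200,102]])
E
```

```text
[-0.06  0.56 -0.86  1.99  0.57  0.85  0.41]
yaw 94.18 pos [474.12 289.17 210.32]
[0.0, 2.77, 0.34, -1.56]
```

Request:
apply_moves([
  [[93,0,1.4,0.2,-0.8],[93,0,2.75,0.35,-1.55],[93,0,2.75,0.35,-1.55],[93,0,2.75,0.35,-1.55]],
])

```text
clock: 3.05
eef_pos: [468.2, 370.3, 199.6]
orientation: [[-0.979, -0.203, -0.001], [-0.203, 0.979, -0.0], [0.001, -0.0, -1.0]]
wrist_force: [0.1, 0.5, 0.7]
grip_width: 0.999
gripper_force: 0.0
```

```bash
python3 - <<'E'
from h import *
print(observe()['joint_positions'].round(2))
w=cap('wrist','w1.png')
h=cv2.cvtColor(w['color'],cv2.COLOR_RGB2HSV)
m=(((h[:,:,0]<8)|(h[:,:,0]>172))&(h[:,:,1]>150)&(h[:,:,2]>60)).astype(np.uint8)
n,l,st,ce=cv2.connectedComponentsWithStats(m)
for i in range(1,n):
    if st[i,4]>50: print(st[i],ce[i],onz(w,*ce[i],63),cv2.minAreaRect(np.argwhere(l==i)[:,::-1].astype(np.int32)))
print(proj(w,[468,372,62.4]))
E
```

```text
[-0.2   0.63 -0.86  1.9   0.61  0.89  0.41]
[314 185  10  31 275] [318.94181818 200.24      ] [467.44582761 371.98637307  63.        ] ((318.5, 200.0), (30.0, 9.0), 90.0)
[424 235  24  11 147] [435.79591837 239.91156463] [485.34352115 506.32143445  63.        ] ((435.7000427246094, 239.90000915527344), (24.6657657623291, 6.957010269165039), 18.434947967529297)
(np.float64(318.84525605030996), np.float64(200.60019521321425))
```

View pics/w1.png

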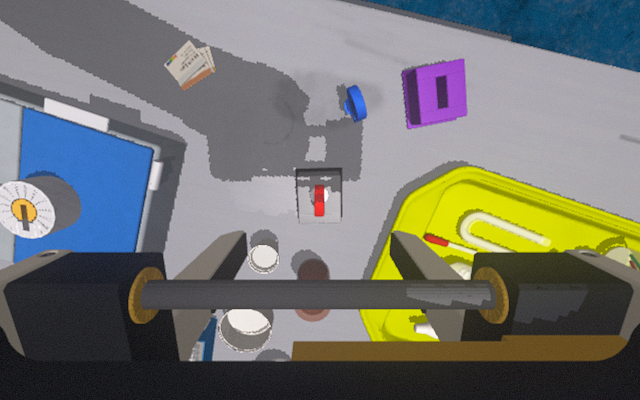

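Wrist view: the red key is at (319,200), aligned with the tool. The lock is at (25,210) with its keyway pointing down in the image (+x world). I'll zoom in to check the bit's direction in the stand and the keyway.

```bash
python3 - <<'E'
import cv2,numpy as np
a=cv2.imread('pics/w1.png')
A=cv2.resize(a[160:230,285:355],(400,400),interpolation=cv2.INTER_CUBIC);B=cv2.resize(a[175:245,0:70],(400,400),interpolation=cv2.INTER_CUBIC)
cv2.imwrite('pics/z1.png',np.hstack([A,B]))
E
```

```text
(no output)
```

View pics/z1.png

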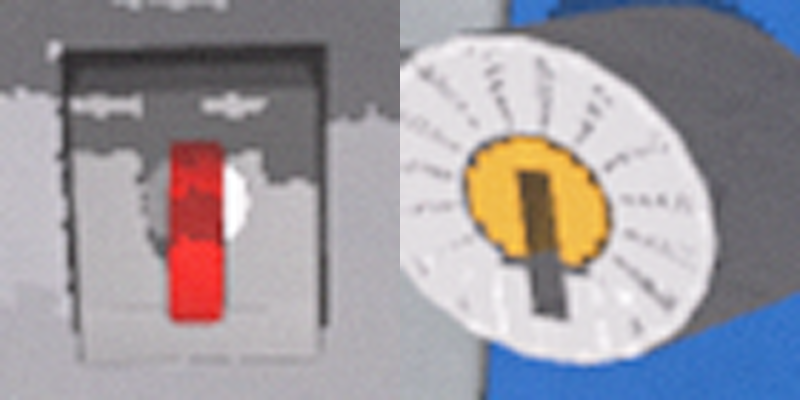

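```bash
python3 - <<'E'
from h import *
w=cap('wrist')
# block end edges along key x (z=36)
for v in (168.8,174.9,213.4,223): print(v,onz(w,319,v,36).round(1),onz(w,319,v,0).round(1))
c=np.array([467.4,372]);ex=np.array([.979,.203])
for p,q in (((318.5,174.9),0),((319,223),0)):
    P=onz(w,*p,36)[:2];print('along key x',(P-c)@ex)
s=cap('scene')
for d in range(-24,28,4):
    P=[*(c+ex*d),36];u=proj(s,P);print(d,np.round(u,1),s['color'][int(round(u[1])),int(round(u[0]))], 'off8',[s['color'][int(round(v)),int(round(x))].tolist() for x,v in [proj(s,[P[0]-.203*8*k,P[1]+.979*8*k,36]) for k in(-1,1)]])
im=s['color'][222:272,290:350]
cv2.imwrite('pics/z2.png',cv2.resize(im,(720,600),interpolation=cv2.INTER_CUBIC)[:,:,::-1])
B=[proj(w,[522.5,100,100])];print(B)
E
```

```text
168.8 [439.2 364.8  36. ] [444.1 365.9   0. ]
174.9 [446.  366.2  36. ] [451.6 367.4   0. ]
213.4 [490.3 375.3  36. ] [501.2 377.7   0. ]
223 [501.9 377.7  36. ] [514.1 380.4   0. ]
along key x -22.178187671483933
along key x 34.97572614475958
-24 [331.2 249.8] [63 64 63] off8 [[69, 70, 69], [64, 65, 64]]
-20 [329.4 249.4] [81 82 82] off8 [[74, 75, 74], [88, 90, 89]]
-16 [327.5 249. ] [91 93 92] off8 [[77, 78, 78], [104, 106, 105]]
-12 [325.7 248.6] [75 77 76] off8 [[76, 78, 77], [77, 78, 77]]
-8 [323.9 248.3] [103 104 102] off8 [[94, 67, 66], [89, 91, 90]]
-4 [322.1 247.9] [134 114 113] off8 [[112, 53, 51], [113, 115, 114]]
0 [320.2 247.5] [151 132 131] off8 [[122, 42, 39], [144, 146, 145]]
4 [318.4 247.1] [140 105 103] off8 [[124, 43, 41], [130, 131, 130]]
8 [316.6 246.8] [145 117 115] off8 [[123, 44, 40], [119, 120, 119]]
12 [314.8 246.4] [113 108 107] off8 [[117, 60, 58], [109, 110, 110]]
16 [313. 246.] [85 87 85] off8 [[120, 84, 82], [117, 118, 118]]
20 [311.2 245.7] [81 82 81] off8 [[117, 116, 116], [100, 102, 101]]
24 [309.4 245.3] [111 113 112] off8 [[109, 111, 111], [116, 118, 117]]
[(np.float64(19.62234682810805), np.float64(208.91781174126405))]
```

View pics/z2.png

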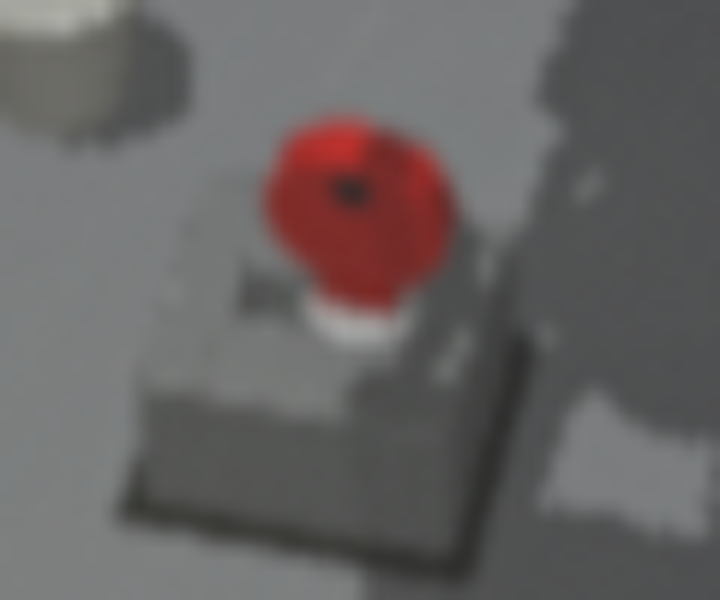

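The block spans −22 to +35 mm about the key along +x, matching the pocket's offset, and the scene view shows the slot on that side. So the bit points to +x world, about 11.7° yaw. Descend and grasp.

Request:
apply_moves([
  [[93,0.01,0.06,1.2,0],[70,0.01,0.06,2.4,0],[50,0.01,0.06,3.5,0],[40,0.01,0.06,4.2,0],[30,0.01,0.06,4.45,0],[30,0.01,0.06,4.45,0],[0,0.01,0.06,4.45,0],[0,0.01,0.06,4.45,0],[0,0.01,0.06,4.45,0],[0,0.01,0.06,4.45,0],[0,0.01,0.06,4.45,0]],
])

```text
clock: 4.3
eef_pos: [468.3, 371.5, 67.0]
orientation: [[-0.979, -0.202, 0.0], [-0.202, 0.979, 0.0], [-0.001, 0.0, -1.0]]
wrist_force: [0.4, -0.2, 0.4]
grip_width: 0.192
gripper_force: 0.0
```

```bash
python3 - <<'E'
from h import *
s=observe();print(s['eef_pos'],s['wrist_force'],s['wrist_torque'],s['grip_width']*93,s['gripper_force'])
E
```

```text
[468.28442627 371.54213711  66.9940649 ] [ 0.37659432 -0.24597344  0.44822412] [ 0.05495647 -0.15874301 -0.02147841] 17.87861716495616 0.0
```

Request:
apply_moves([
  [[0,0,0,0,0],[0,0,0,0,0],[0,0,0,0,0],[0,0,0,0,0]],
])

```text
clock: 4.7
eef_pos: [468.1, 371.6, 66.7]
orientation: [[-0.979, -0.202, 0.0], [-0.202, 0.979, 0.0], [-0.0, -0.0, -1.0]]
wrist_force: [-0.5, -1.3, 3.1]
grip_width: 0.106
gripper_force: 30.0
```

```bash
python3 - <<'E'
from h import *
s=observe();print(s['eef_pos'],s['wrist_force'],s['wrist_torque'],s['grip_width']*93,s['gripper_force'])
E
```

```text
[468.13875222 371.56729009  66.68971001] [-0.50488253 -1.27729344  3.14472735] [-0.11511258 -0.15235007 -0.00683436] 9.833867017347037 30.000540018081665
```

Request:
apply_moves([
  [[0,0,0,-0.5,0],[0,0,0,-1.5,0],[0,0,0,-3,0],[0,-0.1,-1.2,-4.2,0.2],[0,-0.3,-2.8,-5.2,0.4],[0,-0.4,-4.4,-5.68,0.6],[0,-0.6,-6,-5.68,0.8],[0,-0.8,-7.6,-5.68,1],[0,-0.95,-8.8,-5.68,1.3],[0,-0.95,-9.27,-5.68,1.5],[0,-0.95,-9.27,-5.68,1.5],[0,-0.95,-9.27,-5.68,1.5]],
])

```text
clock: 5.9
eef_pos: [551.8, 106.4, 237.6]
orientation: [[-0.997, -0.074, 0.0], [-0.074, 0.997, 0.001], [-0.0, 0.001, -1.0]]
wrist_force: [-0.3, 0.4, -0.3]
grip_width: 0.105
gripper_force: 30.0
```

```bash
python3 - <<'E'
from h import *
s=observe();print(s['eef_pos'],s['orientation'].round(3).tolist(),s['joint_positions'].round(2))
w=cap('wrist','w2.png');print(proj(w,[522.5,100,100]))
E
```

```text
[551.76074637 106.37779787 237.60552555] [[-0.997, -0.074, 0.0], [-0.074, 0.997, 0.001], [-0.0, 0.001, -1.0]] [ 0.32  0.55 -0.9   1.94  0.54  0.91  0.8 ]
(np.float64(313.0902453027387), np.float64(172.38370934326804))
```

View pics/w2.png

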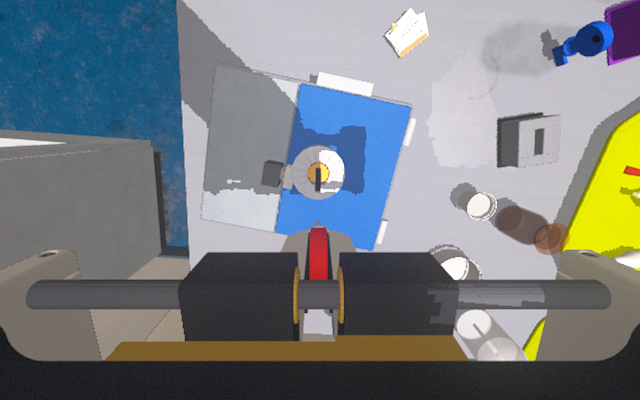

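The lock is unobstructed at about (318,172), with the keyway pointing down in the image. The empty stand pocket shows at (539,142). Now I measure the plug circle, keyway line and pocket.

```bash
cat > m.py <<'E'
from h import *
def lock(w,u0,v0,dbg=True):
    S=8;x0,y0=int(u0)-40,int(v0)-40
    im=cv2.resize(w['color'][y0:y0+80,x0:x0+80],None,fx=S,fy=S,interpolation=cv2.INTER_CUBIC)
    f=lambda p:((p[0]+.5)/S-.5+x0,(p[1]+.5)/S-.5+y0)
    h=cv2.cvtColor(im,cv2.COLOR_RGB2HSV)
    o=((h[:,:,0]>10)&(h[:,:,0]<32)&(h[:,:,1]>110)&(h[:,:,2]>60)).astype(np.uint8)
    n,l,st,ce=cv2.connectedComponentsWithStats(o);i=1+np.argmax(st[1:,4])
    P=np.argwhere(l==i)[:,::-1].astype(np.float32)
    hull=cv2.convexHull(P);e=cv2.fitEllipse(hull);c=onz(w,*f(e[0]),100)
    print('plug',f(e[0]),np.array(e[1])/S,c.round(2))
    g=im.max(2)<85
    yy,xx=np.mgrid[:g.shape[0],:g.shape[1]]
    g&=(np.hypot(xx-e[0][0],yy-e[0][1])<23*S)
    n,l,st,ce=cv2.connectedComponentsWithStats(g.astype(np.uint8));i=l[int(e[0][1]),int(e[0][0])]
    if i==0: i=1+np.argmax(st[1:,4])
    Q=np.array([onz(w,*f(q),100)[:2] for q in np.argwhere(l==i)[::5,::-1]])
    m=cv2.minAreaRect(Q.astype(np.float32));b=cv2.boxPoints(m)
    vx,vy,px,py=cv2.fitLine(Q.astype(np.float32),cv2.DIST_L2,0,.01,.01).ravel()
    if vx<0: vx,vy=-vx,-vy
    t=(Q-c[:2])@np.array([vx,vy]);s=(Q-c[:2])@np.array([-vy,vx])
    print('slot yaw',np.degrees(np.arctan2(vy,vx)).round(2),'len',np.percentile(t,[0.5,99.5]).round(1),'wid',np.percentile(s,[2,50,98]).round(1),m,st[i])
    return c
if __name__=='__main__':
    w=cap('wrist');lock(w,318,172)
    g=w['color'].max(2)
    sub=g[125:160,525:555];print(sub[::3,::2])
E
python3 m.py
```

```text
plug (317.15577697753906, 172.81816482543945) [20.77009392 21.66645432] [522.53 104.84 100.  ]
slot yaw 2.3 len [-4.5 17.8] wid [-2.1  0.2  2.2] ((529.208740234375, 105.34851837158203), (22.791601181030273, 5.294956207275391), 1.5406078100204468) [ 294  294   43  175 5933]
[[197 191 196 198 192 191 191 194 194 194 194 193 190 192 187]
 [196 193 194 194 197 196 188 170 150 142 200 192 195 194 191]
 [192 195 193 196 196  82  89  87  86 145 201 193 194 190 190]
 [194 197 194 190 197  82  91  91  85 148 195 194 191 195 190]
 [196 195 196 193 173  87  91  92  88 164 196 194 193 192 191]
 [193 195 197 194 179  86  91  92  86 171 195 197 195 191 189]
 [193 195 194 195 169  84  89  90  89 172 194 191 195 193 191]
 [192 195 190 195 172  89  93  90  93 178 195 194 195 194 191]
 [194 194 193 191 165  90  89  91  97 181 197 191 190 196 191]
 [194 195 196 193 161  88  92  92 102 185 193 193 191 194 193]
 [195 194 195 194 165 147 161 182 188 188 195 194 195 191 191]
 [193 200 195 197 194 196 190 193 191 193 192 195 192 190 189]]
```

Request:
apply_moves([
  [[0,0.5,0,0.8,0.2],[0,0.97,0,1.6,0.39],[0,0.97,0,2.3,0.39],[0,0.97,0,2.6,0.39],[0,0.97,0,2.6,0.39],[0,0.97,0,2.6,0.39]],
])

```text
clock: 6.6
eef_pos: [523.6, 104.0, 159.6]
orientation: [[-0.999, -0.04, 0.001], [-0.04, 0.999, 0.001], [-0.001, 0.001, -1.0]]
wrist_force: [-0.1, 0.4, -0.4]
grip_width: 0.105
gripper_force: 30.0
```

```bash
cat > st.py <<'E'
from h import *
s=observe();R=s['orientation'];print(s['clock'],s['eef_pos'].round(2),'yaw',np.degrees(np.arctan2(R[1,1],R[0,1])).round(2),'F',s['wrist_force'].round(2),'T',s['wrist_torque'].round(3),(s['grip_width']*93).round(2))
E
python3 st.py; python3 - <<'E'
from h import *
w=cap('wrist');s=cap('scene')
a=w['color'][180:280,250:390];b=s['color'][120:180,306:390]
cv2.imwrite('pics/n1.png',np.hstack([cv2.resize(a,(400,300),interpolation=cv2.INTER_CUBIC),cv2.resize(b,(400,300),interpolation=cv2.INTER_CUBIC)])[:,:,::-1])
E
```

```text
Traceback (most recent call last):
  File "st.py", line 2, in <module>
    s=observe();R=s['orientation'];print(s['clock'],s['eef_pos'].round(2),'yaw',np.degrees(np.arctan2(R[1,1],R[0,1])).round(2),'F',s['wrist_force'].round(2),'T',s['wrist_torque'].round(3),(s['grip_width']*93).round(2))
                                                                                                                                                                                            ^^^^^^^^^^^^^^^^^^^^^^^^^^
AttributeError: 'float' object has no attribute 'round'
```

View pics/n1.png

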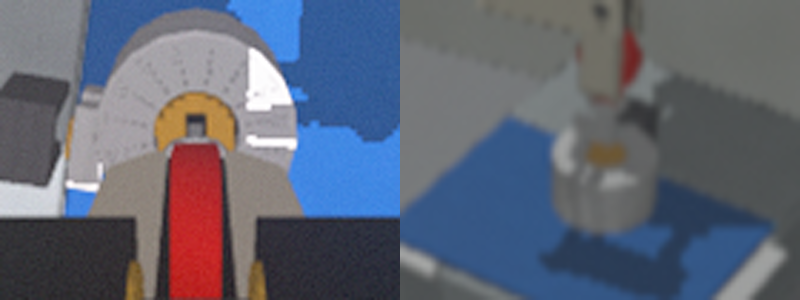

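Near view: the slot's exposed end is at crop (197,125), in line with the bow's centre, and the key hangs just above the face. I'll nudge it and feel downwards gently.

```bash
sed -i "s/(s\['grip_width'\]\*93).round(2)/round(s['grip_width']*93,2)/" st.py; python3 st.py
```

```text
6.7 [523.81 103.45 159.89] yaw 92.24 F [0.51 0.41 0.24] T [ 0.042 -0.117 -0.035] 10.0
```

Request:
apply_moves([
  [[0,0.02,0.01,0.06,0],[0,0.02,0.01,0.12,0],[0,0.02,0.01,0.17,0],[0,0.02,0.01,0.2,0],[0,0.02,0.01,0.23,0],[0,0.02,0.01,0.23,0]],
])

```text
clock: 7.3
eef_pos: [522.8, 103.3, 152.1]
orientation: [[-0.999, -0.039, 0.0], [-0.039, 0.999, 0.0], [-0.0, 0.0, -1.0]]
wrist_force: [0.9, 0.5, -1.0]
grip_width: 0.107
gripper_force: 30.0
```

```bash
python3 st.py
```

```text
7.3 [522.85 103.31 152.08] yaw 92.23 F [ 0.93  0.52 -1.02] T [ 0.376 -0.395 -0.017] 9.95
```

```bash
cat > st.py <<'E'
from h import *
L=[]
for i in range(6):
    s=observe();R=s['orientation'];L.append([*s['eef_pos'],np.degrees(np.arctan2(R[1,1],R[0,1])),*s['wrist_force'],*s['wrist_torque'],s['grip_width']*93]);capture('wrist')
L=np.array(L);print(round(s['clock'],2),'pos yaw',L.mean(0)[:4].round(2),'F',L.mean(0)[4:7].round(2),'T',L.mean(0)[7:10].round(3),'w',L.mean(0)[10].round(2),'sd',L.std(0)[[0,1,2,4,6,7]].round(2))
E
python3 st.py
```

```text
7.55 pos yaw [522.83 103.29 152.11  92.22] F [ 1.14  1.13 -0.87] T [ 0.412 -0.489  0.022] w 9.82 sd [0.02 0.02 0.02 0.28 0.27 0.06]
```

Tip is 2.6 mm below the face with no upward reaction, so it has entered the keyway. The lateral force of (+1.1, +1.1) N says to shift towards +x and +y, which matches the measured 1 mm y shortfall. I'll correct and continue down.

Request:
apply_moves([
  [[0,-0.02,0.03,0.03,0],[0,-0.02,0.03,0.06,0],[0,-0.02,0.03,0.1,0],[0,-0.02,0.03,0.1,0]],
])

```text
clock: 8.0
eef_pos: [523.0, 103.8, 148.9]
orientation: [[-0.999, -0.039, -0.0], [-0.039, 0.999, -0.0], [0.001, -0.0, -1.0]]
wrist_force: [1.1, 0.0, 0.3]
grip_width: 0.109
gripper_force: 30.0
```

```bash
python3 st.py
```

```text
8.25 pos yaw [523.03 103.86 148.98  92.21] F [ 0.53 -0.28 -0.31] T [ 0.026 -0.177  0.012] w 9.96 sd [0.01 0.06 0.07 0.27 0.57 0.04]
```

Request:
apply_moves([
  [[0,0,0,0.08,0],[0,0,0,0.16,0],[0,0,0,0.24,0],[0,0,0,0.32,0],[0,0,0,0.32,0]],
])

```text
clock: 8.8
eef_pos: [523.1, 103.9, 139.1]
orientation: [[-0.999, -0.039, -0.001], [-0.039, 0.999, -0.0], [0.001, -0.0, -1.0]]
wrist_force: [-0.7, 0.3, -0.8]
grip_width: 0.107
gripper_force: 30.0
```

```bash
python3 st.py
```

```text
9.05 pos yaw [523.14 104.03 139.39  92.22] F [ 0.02  0.24 -0.37] T [ 0.063 -0.139 -0.007] w 9.91 sd [0.04 0.04 0.16 0.58 0.43 0.03]
```

Request:
apply_moves([
  [[0,0,0,0.08,0],[0,0,0,0.16,0],[0,0,0,0.22,0],[0,0,0,0.25,0],[0,0,0,0.27,0],[0,0,0,0.29,0],[0,0,0,0.29,0]],
])

```text
clock: 9.8
eef_pos: [523.2, 104.0, 130.8]
orientation: [[-0.999, -0.039, -0.0], [-0.039, 0.999, 0.0], [0.0, 0.0, -1.0]]
wrist_force: [0.1, -0.0, -0.4]
grip_width: 0.107
gripper_force: 30.0
```

```bash
python3 st.py
```

```text
10.05 pos yaw [523.2  104.   130.82  92.22] F [-0.11 -0.11 -0.09] T [ 0.07  -0.168  0.   ] w 10.02 sd [0.02 0.02 0.03 0.36 0.42 0.03]
```

Request:
apply_moves([
  [[0,0,0,0.01,0],[0,0,0,0.02,0],[0,0,0,0.03,0],[0,0,0,0.03,0]],
])

```text
clock: 10.5
eef_pos: [523.2, 104.0, 130.5]
orientation: [[-0.999, -0.039, 0.001], [-0.039, 0.999, -0.001], [-0.001, -0.001, -1.0]]
wrist_force: [-2.1, -1.2, 9.2]
grip_width: 0.106
gripper_force: 30.0
```

```bash
python3 st.py
```

```text
10.75 pos yaw [523.26 104.03 130.56  92.22] F [-1.82 -1.4   9.93] T [-0.241  0.376 -0.013] w 9.74 sd [0.01 0.02 0.02 0.46 0.52 0.02]
```

Fz rises to 10 N at TCP z 130.56: the collar is on the face and the key is home. I'll ease off the load and start turning clockwise (positive about tool z), watching Tz.

Request:
apply_moves([
  [[0,0,0,-0.02,0],[0,0,0,-0.025,0.5],[0,0,0,-0.025,1],[0,0,0,-0.025,1.5],[0,0,-0.005,-0.025,2],[0,0,-0.005,-0.025,2]],
])

```text
clock: 11.4
eef_pos: [523.3, 104.1, 130.7]
orientation: [[-0.991, 0.136, 0.0], [0.136, 0.991, 0.0], [-0.0, 0.0, -1.0]]
wrist_force: [0.0, 0.7, 0.1]
grip_width: 0.104
gripper_force: 30.0
```

```bash
python3 st.py
```

```text
11.65 pos yaw [523.31 104.11 130.68  82.27] F [0.37 1.28 0.15] T [ 0.308 -0.236 -0.01 ] w 9.85 sd [0.01 0.02 0.01 0.44 0.23 0.06]
```

Request:
apply_moves([
  [[0,0,0.01,0,0.5],[0,0,0.015,0,1],[0,0,0.015,0,1.5],[0,0,0.015,0,2],[0,0,0.015,0,2]],
])

```text
clock: 12.2
eef_pos: [523.3, 104.3, 130.7]
orientation: [[-0.952, 0.306, 0.0], [0.306, 0.952, -0.0], [-0.0, -0.0, -1.0]]
wrist_force: [0.6, 1.1, 0.3]
grip_width: 0.105
gripper_force: 30.0
```

```bash
python3 st.py
```

```text
12.45 pos yaw [523.32 104.28 130.67  72.27] F [0.46 0.58 0.86] T [ 0.208 -0.27   0.013] w 9.8 sd [0.01 0.01 0.02 0.42 0.38 0.04]
```

Request:
apply_moves([
  [[0,0,0,0,0.4],[0,0,0,0,0.8],[0,0,0,0,1.2],[0,0,0,0,1.6],[0,0,0,0,1.6]],
])

```text
clock: 13.0
eef_pos: [523.3, 104.4, 130.7]
orientation: [[-0.9, 0.436, 0.0], [0.436, 0.9, -0.0], [-0.0, 0.0, -1.0]]
wrist_force: [0.8, 0.7, 0.2]
grip_width: 0.105
gripper_force: 30.0
```

```bash
python3 st.py
```

```text
13.25 pos yaw [523.32 104.39 130.68  64.22] F [0.91 0.79 1.04] T [ 0.295 -0.398  0.024] w 9.81 sd [0.02 0.01 0.02 0.37 0.62 0.02]
```

Request:
apply_moves([
  [[0,0,0.01,0,0.4],[0,0,0.01,0,0.8],[0,0,0.01,0,1.2],[0,0,0.01,0,1.6],[0,0,0.01,0,1.6]],
])

```text
clock: 13.8
eef_pos: [523.4, 104.7, 130.7]
orientation: [[-0.83, 0.557, 0.0], [0.557, 0.83, -0.0], [-0.0, 0.0, -1.0]]
wrist_force: [0.8, 0.7, 0.1]
grip_width: 0.106
gripper_force: 30.0
```

```bash
python3 st.py
```

```text
14.05 pos yaw [523.42 104.65 130.66  56.22] F [1.14 0.76 0.84] T [ 0.27  -0.378  0.059] w 9.83 sd [0.02 0.02 0.01 0.23 0.52 0.04]
```

Request:
apply_moves([
  [[0,0,0,0,0.3],[0,0,0,0,0.6],[0,0,0,0,0.9],[0,0,0,0,1.2],[0,0,0,0,1.2]],
])

```text
clock: 14.6
eef_pos: [523.5, 104.7, 130.7]
orientation: [[-0.768, 0.641, 0.0], [0.641, 0.768, 0.0], [-0.0, 0.0, -1.0]]
wrist_force: [1.8, 1.8, -0.1]
grip_width: 0.106
gripper_force: 30.0
```

```bash
python3 st.py
```

```text
14.85 pos yaw [523.45 104.69 130.66  50.22] F [1.71 1.97 0.15] T [ 0.449 -0.564  0.068] w 9.88 sd [0.01 0.01 0.01 0.22 0.37 0.04]
```

Request:
apply_moves([
  [[0,0,0,0,0.3],[0,0,0,0,0.6],[0,0,0,0,0.9],[0,0,0,0,1.2],[0,0,0,0,1.2]],
])

```text
clock: 15.4
eef_pos: [523.4, 104.7, 130.7]
orientation: [[-0.696, 0.718, 0.0], [0.718, 0.696, 0.0], [-0.0, 0.0, -1.0]]
wrist_force: [1.5, 2.7, 0.2]
grip_width: 0.101
gripper_force: 30.0
```

```bash
python3 st.py
```

```text
15.65 pos yaw [523.41 104.68 130.66  44.22] F [2.23 2.65 0.16] T [ 0.666 -0.702  0.066] w 9.63 sd [0.01 0.01 0.   0.45 0.53 0.04]
```

Request:
apply_moves([
  [[0,0,0,0,0.3],[0,0,0,0,0.6],[0,0,0,0,0.9],[0,0,0,0,1.2],[0,0,0,0,1.2]],
])

```text
clock: 16.2
eef_pos: [523.5, 104.7, 130.7]
orientation: [[-0.618, 0.786, 0.0], [0.786, 0.618, 0.0], [-0.0, 0.0, -1.0]]
wrist_force: [1.4, 2.6, -0.6]
grip_width: 0.105
gripper_force: 30.0
```

```bash
python3 st.py
```

```text
16.45 pos yaw [523.45 104.68 130.68  38.21] F [ 2.23  3.21 -0.25] T [ 0.845 -0.833  0.057] w 9.88 sd [0.02 0.01 0.01 0.66 0.37 0.05]
```

Request:
apply_moves([
  [[0,0,0,0,0.2],[0,0,0,0,0.4],[0,0,0,0,0.6],[0,0,0,0,0.8],[0,0,0,0,0.8]],
])

```text
clock: 17.0
eef_pos: [523.5, 104.7, 130.7]
orientation: [[-0.562, 0.827, 0.0], [0.827, 0.562, 0.0], [-0.0, 0.0, -1.0]]
wrist_force: [3.5, 4.0, -0.7]
grip_width: 0.105
gripper_force: 30.0
```

```bash
python3 st.py
```

```text
17.25 pos yaw [523.47 104.67 130.67  34.2 ] F [ 3.55  3.97 -0.37] T [ 0.973 -0.965  0.062] w 9.72 sd [0.01 0.01 0.01 0.39 0.43 0.02]
```

Request:
apply_moves([
  [[0,-0.01,0.01,0,0.2],[0,-0.01,0.015,0,0.4],[0,-0.01,0.015,0,0.6],[0,-0.01,0.015,0,0.8],[0,-0.01,0.015,0,0.8]],
])

```text
clock: 17.8
eef_pos: [523.7, 104.6, 130.7]
orientation: [[-0.503, 0.865, -0.0], [0.865, 0.503, -0.0], [0.0, -0.0, -1.0]]
wrist_force: [0.2, 4.7, 1.7]
grip_width: 0.107
gripper_force: 30.0
```

```bash
python3 st.py
```

```text
18.05 pos yaw [523.71 104.63 130.65  30.22] F [0.5  4.56 2.3 ] T [ 1.136 -0.264  0.063] w 9.82 sd [0.01 0.01 0.01 0.45 0.32 0.03]
```

Request:
apply_moves([
  [[0,0,0,0,0.2],[0,0,0,0,0.4],[0,0,0,0,0.6],[0,0,0,0,0.8],[0,0,0,0,0.8]],
])

```text
clock: 18.6
eef_pos: [523.9, 104.7, 130.6]
orientation: [[-0.441, 0.897, -0.0], [0.897, 0.441, 0.0], [0.0, -0.0, -1.0]]
wrist_force: [0.2, 5.8, 2.3]
grip_width: 0.107
gripper_force: 30.0
```

```bash
python3 st.py
```

```text
18.85 pos yaw [523.88 104.7  130.64  26.2 ] F [0.15 5.23 2.2 ] T [ 1.327 -0.208  0.131] w 9.8 sd [0.01 0.02 0.01 0.55 0.26 0.03]
```

Request:
apply_moves([
  [[0,0,0,0,0.1],[0,0,0,0,0.15],[0,0,0,0,0.15]],
])

```text
clock: 19.2
eef_pos: [523.9, 104.7, 130.6]
orientation: [[-0.43, 0.903, -0.0], [0.903, 0.43, 0.0], [0.0, -0.0, -1.0]]
wrist_force: [0.4, 5.5, 2.0]
grip_width: 0.105
gripper_force: 30.0
```

```bash
python3 st.py
```

```text
19.45 pos yaw [523.88 104.71 130.64  25.46] F [-0.01  5.17  1.77] T [ 1.355 -0.179  0.12 ] w 9.81 sd [0.02 0.02 0.01 0.27 0.66 0.04]
```

Request:
apply_moves([
  [[0,0,0,0,0.1],[0,0,0,0,0.2],[0,0,0,0,0.2],[0,0,0,0,0.2]],
])

```text
clock: 19.9
eef_pos: [523.9, 104.8, 130.6]
orientation: [[-0.414, 0.91, 0.0], [0.91, 0.414, 0.0], [0.0, 0.0, -1.0]]
wrist_force: [0.1, 5.4, 1.3]
grip_width: 0.104
gripper_force: 30.0
```

```bash
python3 st.py
```

```text
20.15 pos yaw [523.97 104.78 130.64  24.47] F [0.42 5.6  1.9 ] T [ 1.354 -0.226  0.171] w 9.87 sd [0.02 0.01 0.01 0.36 0.49 0.03]
```

Tz has stepped from a steady 0.065 (pushing the bolt for about 30°) to 0.17 N m and rises with angle. That is the firm stop, so I don't push further. I turn back towards entry (yaw 92.2).

Request:
apply_moves([
  [[0,0,0,0,-0.5],[0,0,0,0,-1.5],[0,0,-0.005,0,-2.7],[0,0,-0.01,0,-3.9],[0,0,-0.012,0,-5.1],[0,-0.002,-0.015,0,-6.3],[0,-0.004,-0.018,0,-7.5],[0,-0.005,-0.02,0,-8.7],[0,-0.006,-0.024,0,-9.9],[0,-0.007,-0.027,0,-11.1],[0,-0.007,-0.03,0,-12.2],[0,-0.007,-0.03,0,-12.2]],
])

```text
clock: 21.4
eef_pos: [523.7, 103.5, 130.6]
orientation: [[-0.997, 0.079, 0.0], [0.079, 0.997, -0.0], [-0.0, -0.0, -1.0]]
wrist_force: [1.6, 3.3, 3.0]
grip_width: 0.101
gripper_force: 30.0
```

```bash
python3 st.py
```

```text
21.65 pos yaw [523.63 103.49 130.65  85.33] F [2.55 2.43 2.06] T [ 0.567 -0.818 -0.018] w 9.8 sd [0.08 0.03 0.01 0.52 0.43 0.09]
```

Request:
apply_moves([
  [[0,0,0.01,0,-0.3],[0,0,0.02,-0.01,-0.6],[0,0,0.02,-0.01,-0.9],[0,0,0.02,-0.01,-1.1],[0,0,0.02,-0.01,-1.1]],
])

```text
clock: 22.2
eef_pos: [522.9, 104.2, 130.7]
orientation: [[-1.0, -0.017, -0.001], [-0.017, 1.0, -0.0], [0.001, -0.0, -1.0]]
wrist_force: [2.6, -0.3, 0.0]
grip_width: 0.108
gripper_force: 30.0
```

```bash
python3 st.py
```

```text
22.45 pos yaw [522.97 104.2  130.73  90.95] F [ 1.85 -0.66 -0.93] T [-0.131 -0.62  -0.015] w 9.95 sd [0.02 0.03 0.03 0.61 0.55 0.06]
```

Request:
apply_moves([
  [[0,-0.007,0,0,-0.15],[0,-0.013,-0.003,0,-0.25],[0,-0.013,-0.003,-0.03,-0.25],[0,-0.013,-0.003,-0.06,-0.25],[0,-0.013,-0.003,-0.1,-0.25],[0,-0.013,-0.003,-0.13,-0.25],[0,-0.013,-0.003,-0.13,-0.25]],
])

```text
clock: 23.2
eef_pos: [523.4, 104.4, 134.7]
orientation: [[-0.999, -0.039, -0.001], [-0.039, 0.999, -0.0], [0.001, -0.0, -1.0]]
wrist_force: [-0.2, -1.0, -5.1]
grip_width: 0.107
gripper_force: 30.0
```

```bash
python3 st.py
```

```text
23.45 pos yaw [523.37 104.41 134.67  92.22] F [-0.17 -0.55 -4.98] T [-0.124 -0.027  0.021] w 9.82 sd [0.01 0.01 0.01 0.41 0.47 0.05]
```

Request:
apply_moves([
  [[0,0,0,0,0.15],[0,0,0,0,0.3],[0,0,0,0,0.3]],
])

```text
clock: 23.8
eef_pos: [523.9, 104.4, 135.1]
orientation: [[-1.0, -0.012, 0.001], [-0.012, 1.0, -0.0], [-0.001, -0.0, -1.0]]
wrist_force: [0.6, -1.9, -0.9]
grip_width: 0.106
gripper_force: 30.0
```

```bash
python3 st.py
```

```text
24.05 pos yaw [523.91 104.47 135.1   90.7 ] F [-0.1  -1.94 -0.8 ] T [-0.401 -0.12  -0.019] w 9.76 sd [0.03 0.05 0.04 0.37 0.15 0.04]
```

Turning 1.5° clockwise freed it (z +0.4, Fz ≈ −0.8 N). I continue up, easing −y.

Request:
apply_moves([
  [[0,0,-0.01,-0.03,0],[0,0,-0.01,-0.06,0],[0,0,-0.01,-0.1,0],[0,0,-0.01,-0.1,0]],
])

```text
clock: 24.5
eef_pos: [523.7, 104.3, 138.0]
orientation: [[-1.0, -0.012, 0.0], [-0.012, 1.0, 0.0], [-0.0, 0.0, -1.0]]
wrist_force: [-0.5, -1.5, 0.3]
grip_width: 0.107
gripper_force: 30.0
```

```bash
python3 st.py
```

```text
24.75 pos yaw [523.68 104.3  137.95  90.72] F [-0.18 -1.58 -0.16] T [-0.277 -0.142  0.001] w 9.79 sd [0.02 0.01 0.04 0.54 0.48 0.04]
```

Drawing out freely: 20 mm up with a check, then clear.

Request:
apply_moves([
  [[0,0,-0.01,-0.1,0],[0,0,-0.01,-0.2,0],[0,0,-0.01,-0.3,0],[0,0,-0.01,-0.4,0],[0,0,-0.01,-0.5,0],[0,0,-0.01,-0.6,0],[0,0,-0.01,-0.8,0],[0,0,-0.01,-0.8,0]],
])

```text
clock: 25.6
eef_pos: [523.9, 104.1, 162.6]
orientation: [[-1.0, -0.013, 0.001], [-0.013, 1.0, 0.0], [-0.001, 0.0, -1.0]]
wrist_force: [0.1, 0.1, 0.2]
grip_width: 0.106
gripper_force: 30.0
```

```bash
python3 st.py
```

```text
25.85 pos yaw [523.71 103.92 162.05  90.71] F [-0.03 -0.34 -0.44] T [ 0.061 -0.13  -0.01 ] w 9.91 sd [0.14 0.11 0.32 0.3  0.73 0.01]
```

Request:
apply_moves([
  [[0,0,0,-0.6,0],[0,0,0,-1.6,0],[0,-0.5,0.05,-2.5,-0.4],[0,-0.93,0.07,-2.52,-0.7],[0,-0.93,0.07,-2.52,-0.7],[0,-0.93,0.07,-2.52,-0.7]],
])

```text
clock: 26.5
eef_pos: [550.7, 106.0, 236.2]
orientation: [[-0.997, -0.073, -0.002], [-0.073, 0.997, -0.0], [0.002, -0.0, -1.0]]
wrist_force: [-0.4, 0.3, -1.0]
grip_width: 0.104
gripper_force: 30.0
```

```bash
python3 - <<'E'
from h import *
w=cap('wrist','w3.png');a=cv2.imread('pics/w2.png')[130:230,245:375];b=w['color'][130:230,245:375,::-1]
f=lambda x:cv2.resize(x,(390,300),interpolation=cv2.INTER_CUBIC)
c2=cv2.imread('pics/w2.png')[215:315,245:375];d=w['color'][215:315,245:375,::-1]
cv2.imwrite('pics/n2.png',np.vstack([np.hstack([f(a),f(b)]),np.hstack([f(c2),f(d)])]))
print(observe()['eef_pos'])
E
```

```text
[550.39696642 106.04107912 236.12909236]
```

View pics/n2.png

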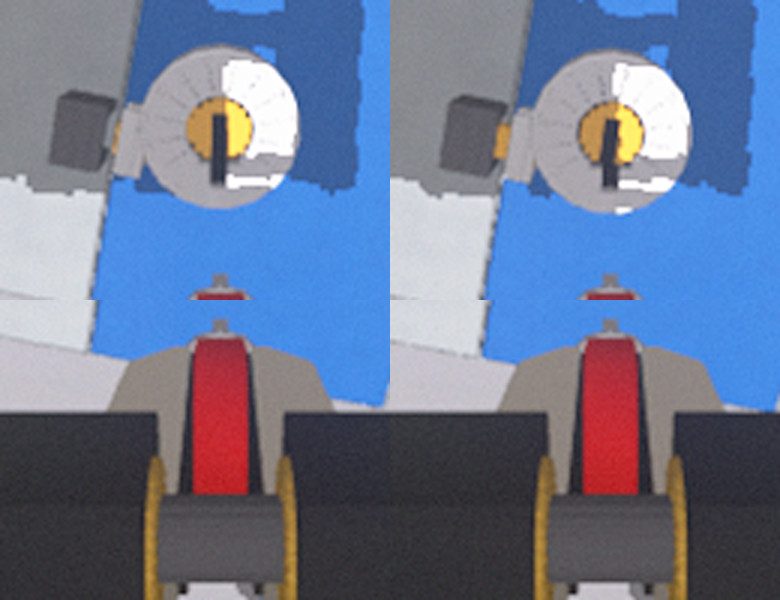

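The bolt's brass now bridges the gap to the keeper at right-crop (503,140), where there was a gap before. The key sits unchanged in the grip. Back to the stand.

Request:
apply_moves([
  [[0,0.3,1.2,0,-0.2],[0,0.6,2.7,0,-0.4],[0,0.9,4.2,0,-0.7],[0,1.3,5.7,0.2,-1],[0,1.6,7.2,0.7,-1.3],[0,2.09,8.6,1.6,-1.5],[0,2.09,9.02,2.8,-1.5],[0,2.09,9.02,3.8,-1.5],[0,2.09,9.02,4.2,-1.5],[0,2.09,9.02,4.2,-1.5],[0,2.09,9.02,4.2,-1.5]],
])

```text
clock: 27.65
eef_pos: [469.2, 371.4, 112.1]
orientation: [[-0.979, -0.203, -0.0], [-0.203, 0.979, 0.0], [-0.0, 0.0, -1.0]]
wrist_force: [-0.0, -0.6, -0.3]
grip_width: 0.107
gripper_force: 30.0
```

```bash
python3 st.py; python3 -c "
from h import *
units([[468.1,371.6,z,101.4] for z in(100,70,67.2)])"
```

```text
27.9 pos yaw [469.64 371.6  112.63 101.67] F [ 0.28  0.08 -0.42] T [ 0.065 -0.15  -0.002] w 9.88 sd [0.22 0.08 0.27 0.56 0.49 0.03]
yaw 101.67 pos [469.64 371.53 112.4 ]
[0.05, 0.01, 0.41, 0.05]
[0.05, 0.01, 1.41, 0.05]
[0.05, 0.01, 1.51, 0.05]
```

Request:
apply_moves([
  [[0,0.05,0.01,0.2,0],[0,0.05,0.01,0.5,0],[0,0.05,0.01,0.8,0],[0,0.05,0.01,1.0,0],[0,0.05,0.01,1.2,0],[0,0.05,0.01,1.35,0],[0,0.05,0.01,1.42,0],[0,0.05,0.01,1.47,0],[0,0.05,0.01,1.47,0]],
])

```text
clock: 28.85
eef_pos: [467.6, 371.7, 67.3]
orientation: [[-0.979, -0.203, -0.0], [-0.203, 0.979, 0.0], [0.0, 0.0, -1.0]]
wrist_force: [0.5, 0.5, 0.1]
grip_width: 0.103
gripper_force: 30.0
```

```bash
python3 st.py
```

```text
29.1 pos yaw [467.63 371.68  67.51 101.71] F [ 0.13  0.58 -0.31] T [ 0.077 -0.133 -0.001] w 9.7 sd [0.05 0.01 0.1  0.45 0.66 0.03]
```

Request:
apply_moves([
  [[0,0,0,0.015,0],[0,0,0,0.03,0],[0,0,0,0.03,0],[16,0,0,0.03,0],[30,0,0,0.03,0],[50,0,0,0.03,0],[50,0,0,0.03,0],[50,0,0,0.03,0],[50,0,0,-0.2,0],[60,0,0,-1,0],[60,0,0,-2.5,0],[60,0,0,-4,0]],
])

```text
clock: 30.35
eef_pos: [466.9, 371.4, 188.6]
orientation: [[-0.979, -0.204, -0.002], [-0.204, 0.979, -0.001], [0.002, -0.0, -1.0]]
wrist_force: [1.4, -0.4, -0.3]
grip_width: 0.642
gripper_force: 0.0
```

Request:
apply_moves([
  [[60,0,0,-0.5,0],[60,0,0,-0.5,0],[60,0,0,-0.5,0]],
])

```text
clock: 30.65
eef_pos: [467.6, 370.9, 201.8]
orientation: [[-0.979, -0.203, 0.0], [-0.203, 0.979, -0.001], [0.0, -0.001, -1.0]]
wrist_force: [0.5, 0.0, -0.3]
grip_width: 0.644
gripper_force: 0.0
```

```bash
python3 st.py; python3 - <<'E'
from h import *
w=cap('wrist');t=cap('top');s=cap('scene')
def red(c,box):
    h=cv2.cvtColor(c['color'],cv2.COLOR_RGB2HSV);m=(((h[:,:,0]<8)|(h[:,:,0]>172))&(h[:,:,1]>150)&(h[:,:,2]>60)).astype(np.uint8)
    k=np.zeros_like(m);x0,y0,x1,y1=box;k[y0:y1,x0:x1]=m[y0:y1,x0:x1]
    n,l,st,ce=cv2.connectedComponentsWithStats(k);i=1+np.argmax(st[1:,4]);print(st[i],ce[i]);return ce[i]
a=red(w,(270,150,370,250));b=red(s,(300,225,340,260))
print(onz(w,*a,63),two(w,a,s,b))
f=lambda x:cv2.resize(x,(400,300),interpolation=cv2.INTER_CUBIC)
cv2.imwrite('pics/fin.png',np.hstack([f(w['color'][140:245,250:390]),f(s['color'][180:285,260:400])])[:,:,::-1])
E
```

```text
30.9 pos yaw [467.24 370.97 201.06 101.72] F [0.12 0.16 0.03] T [ 0.073 -0.118 -0.029] w 59.98 sd [0.16 0.19 0.34 0.27 0.28 0.02]
[314 185   9  31 274] [318.02554745 200.16423358]
[313 233  14  14 139] [319.73381295 239.35251799]
[466.85488346 372.17147749  63.        ] (array([467.58642397, 372.32338061,  61.78531075]), np.float64(0.8491034336989237))
```

View pics/fin.png

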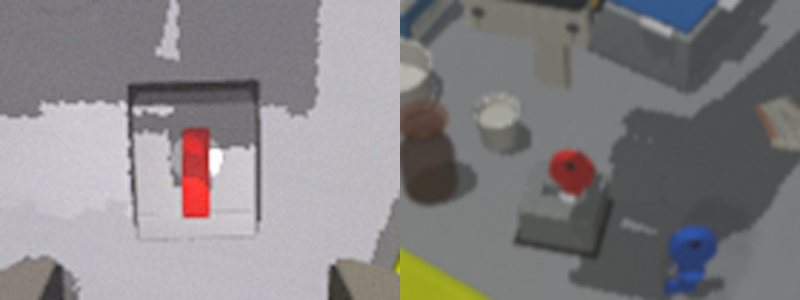

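The key stands upright in its grey stand, with the bow at crop (196,172), within 1 mm of where it started (467, 372, 62). The gripper is clear of it, so I hand in.

```bash
python3 -c "
from workcell import hand_in
print(hand_in())"
```

```text
the job is handed in; nothing more can be done
None
```

The job is handed in, though no verdict came back: the key reached the firm stop, the last close-up shows the bolt across the gap into the keeper, and the key is back upright in its stand, within about 1 mm of where it started.

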